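# Push a heat sink past a sprung gate into the test bay

### The arm

A 7-joint arm with a two-finger parallel gripper is mounted at the origin on the work surface; the furniture and walls round the work are solid. World frame = base frame: x ahead of the robot, y to its left, z up, the work surface at z = 0. Lengths are in m, angles in rad, forces in N, time in s.
With the tool pointing down it reaches from about 0.425 to 0.95 m from the base axis. Payload 4.7 kg.
Tool frame: the origin (TCP) lies between the finger pads; the fingertips stand 14 mm ahead of it and the grasp point (between the pads) lies 5 mm behind it; z points along the fingers, y is the line along which they close (so a half turn about z gives the same grasp; the last joint's range is limited). The gripper opens to 85 mm and grips with 20 to 120 N. Pads are 22 mm wide; open, the fingers measure 114 mm over their backs; the gripper's body (76 mm by 85 mm) begins 54 mm behind the grasp point. The pads swing forward as they close: fully open they stand 13 mm farther back than shut.
Start: joints at [-1.341, 0.469, -0.049, 1.532, 0.024, 1.141, -0.082], TCP at [0.173, 0.653, 0.245] pointing down, gripper open.
Joint ranges: [-2.59, 2.59], [-0.33, 1.99], [-1.39, 1.29], [0.1, 2.45], [-1.04, 4.18], [0.21, 1.99], [-2.66, 2.66]. Speed limits (rad/s): [2.57, 2.57, 3.14, 3.14, 3.14, 3.14, 3.14].

### API

Orientations are given as a unit quaternion [x, y, z, w].
In Python, from station import bot gives the robot as it stands.
- The arm moves only by the tool step_arm, never from a script. Its argument "steps" is a list that holds one entry, the list of rows, each a list of 5 numbers: the shift along the tool's x, y, z in m, then the turn about the tool's z in rad, then the opening, from 0 (shut) to 1 (fully open). In form: [[[dx, dy, dz, yaw, gripper], ...]]. A call has 1 to 20 rows; each row is the pose to reach, as a shift and turn from the pose commanded when the call began, along the tool's axes at that moment; what a row does not reach only later rows make up. A row lasts 1/12 s, in which the tool goes at most 41.7 mm and 7.16 degrees, less where a joint would pass 70% of its speed; a pose out of reach is approached as far as the arm can. A call with a gripper value outside its range is refused whole. The fingers move at their own pace and stop on an object; the grip force is fixed at half the most. Time passes only in rows, so rows that repeat a pose let the fingers close. It gives the time, the measured TCP pose, the force, the opening and the grip force at its end, in the units of the state.
- bot.observe(): the state, without advancing time (a new reading comes with each control period).
- bot.grab_frame(name): name is "side" or "top"; returns a dict with "frame" (420x560x3 uint8, blue, green, red), "range_z" (420x560 float32, m along the optical axis (not along the pixel's ray), 0 where there is no reading), "camera_matrix" (3x3 intrinsics, pixels), "k1" (the pictures are not rectified: a ray, as slopes to the right and down, at radius r is drawn at 1 + k1 r^2 times it, then the intrinsics apply), "origin" and "rotation" of the camera in the world. Camera axes: x right, y down, z forward; pixel columns grow to the right and rows downward; lengths in m; the calibration is good to about 2 mm. A picture is of the moment at which its call begins.
- bot.sign_off(): hands the job in; it is judged then, once.
Trained networks look in the newest picture that a camera, given by its name, has taken for a name from the list of things; names that differ only in an ending like _2 or _b are one class to them, and where a whole thing is asked for, a point or a joint stands for the part that bears it (a point fixed in the world has none). Each returns a list of dicts, best first, with "p" (0 to 1); they miss things now and then, are a little off and sometimes report something else, mostly with a low value. They report only what shows in the picture. A call takes as long as a camera call.
- bot.recognise(camera, target): "rect" ([left, top, right, bottom] as shares, 0 to 1, of the picture: columns of its width, rows of its height, round what is visible of it).
The state is a dict: "time_s": time; "joint_pos": joint angles; "qd": joint speeds; "joint_torque": joint torques, N m; "position": TCP position; "ee_rot": TCP orientation; "ft_force": force on the tool from outside, world axes, zero at the start; "torque": the same for the moment, N m; "gripper_width": finger opening in m; "finger_force": force on a finger pad.
Only numpy, scipy, OpenCV 4.12 (cv2) and the standard library are available. Lean on these libraries where they do the work, as an engineer would, in place of code of your own. Each camera call takes 0.05 s, during which the arm holds its last target. There are 200 camera calls.

### The job

Press the long yellow bar down with one fingertip so that the gate tooth drops out of the chute, and keep it held down while the other finger pushes the light grey heat sink from behind along the chute, over the gate, fully home against the end stop. Then let go so that the gate springs up behind the heat sink and locks it in. Only push: do not grasp, lift or tip the heat sink, and leave the black heat sink and the relay block beside the work alone.

Things in the scene. Friction and masses are not known exactly. Their poses are not given: they have to be found in the camera images.
- chute: Fixed blue-walled straight loading channel, 335 mm long. Origin on the bench, mid channel, under the gate tooth; +x is the travel towards the end stop, +y the side of the yellow bar, z up. Floor at z = 40 mm, x = -205 to 130, with a 16 mm slot at x = 0 for the gate; walls at y = 20 to 26 and -20 to -26 mm, tops at z = 58 mm (inner width 40). Place and yaw vary.
- end_stop (a point): Centre of the end stop's black rubber face across the channel: chute x = 118 mm, z = 57 mm; the stop's top is at z = 74 mm.
- heat_sink: Loose light grey finned heat sink, a block 102 (its x) x 36 (y) x 50 (z) mm, about 0.16 kg, origin at the centre of its underside. It stands in the channel before the gate, its x along the chute's +x, its centre at first 70 to 95 mm before the gate. Fully home its centre is at chute x = 67 mm, its rear face then 12 mm past the gate tooth.
- gate (a joint): Gate hinge, rad. 0: shut, the red tooth blocks the channel; it grows as the yellow bar is pressed down; from 0.20 the tooth is below the floor and the way is open; hard stop at 0.30. A spring shuts it: about 2 N at the bar to start, 5 N at 0.25. The bar lies 139 mm from the hinge axis: its middle line sinks 28 mm at 0.20 and 43 mm at 0.30.
- tooth_top (a point): Top centre of the gate's red tooth, 8 mm thick along the chute (x = -4 to 4 mm), 20 mm wide. Shut, it stands 12 mm above the channel floor, at z = 52 mm.
- gate_hinge (a point): Middle of the gate's hinge axis, which runs along chute x at chute y = -80 mm, z = 60 mm; its steel lugs take up x within 30 mm of 0 and reach z = 70 mm.
- bar_top (a point): Yellow press bar with a black rubber strip, part of the gate: flat, 245 (its x, along the chute) x 50 (y) x 8 mm, this point at the centre of its top. Shut, it covers chute x = -200 to 45 and y = 34 to 84 mm, top level at z = 100 mm (heat sink top: 90). Open, it leans outward by the gate angle and lies about 6 mm farther out; at 0.25 its top is near z = 65 mm, above the walls.
- black_sink: Bystander: loose black heat sink 102 x 36 x 50 mm on the bench, origin at the centre of its underside.
- relay: Bystander: loose black relay block 32 x 46 x 34 mm with three white posts, origin at the centre of its underside.

How it is judged:
On the way, in this order (a step that is already met when the one before it is completed fails the run):
1. A finger holds the bar down and the gate open while the heat sink is still wholly before the gate (value of joint gate above 0.2 rad and contact force between the fingers and gate above 0.5 N and x of heat_sink in the frame of chute below -0.056 m), for 0.1 s.
2. A finger still holds the bar down while the middle of the heat sink goes over the gate (value of joint gate above 0.2 rad and contact force between the fingers and gate above 0.5 N and x of heat_sink in the frame of chute between -0.03 and 0.03 m), for 0.1 s.
At the end, for the whole second after the job is handed in: The heat sink stands upright in the channel past the gate, within 8 mm of the end stop and at rest, and the gate is shut again behind it (joint below 0.03 rad) (x of heat_sink in the frame of chute above 0.059 m and y of heat_sink in the frame of chute between -0.01 and 0.01 m and z of heat_sink in the frame of chute between 0.034 and 0.046 m and angle between heat_sink's own z axis and vertical below 0.08 rad and value of joint gate below 0.03 rad and linear speed of heat_sink below 0.02 m/s); the robot touches nothing.
It fails at once if the heat sink is lifted (8 mm) off the channel floor (z of heat_sink in the frame of chute above 0.048 m).
It fails at once if the heat sink is tipped by more than 0.25 rad (angle between heat_sink's own z axis and vertical above 0.25 rad).
It fails at once if the black heat sink or the relay block is moved by more than 20 mm (distance of any of black_sink, relay from where it was at the start of the episode above 0.02 m).
It also fails if it takes over 40 s, if anything falls off the work surface, if the arm or the gripper's body presses on something with over 40 N, if the wrist force passes 120 N, or if a joint passes its speed limit or range.

## Working session

There is one attempt and no reset: what is moved stays moved. The work goes in short steps, Python scripts to look and compute and a tool call to move; the robot and the scene stay as the last step left them, time stands still between calls to the robot, and variables do not carry over. Pictures are saved under pics/ and viewed, at most 10 in all, crops included, and the job is handed in when it is done.

Besides the shell and the picture viewer there is one more tool, called as name(argument=value, ...), one argument or row to a line, values as JSON. step_arm: Moves the arm, as the interface text tells. Its arguments: {"type":"object","properties":{"steps":{"type":"array"}},"required":["steps"]}

```bash
mkdir -p pics
cat > h.py <<'E'
import numpy as np, cv2
from station import bot
def pts(f):
    K=np.array(f["camera_matrix"]);h,w=f["range_z"].shape
    u,v=np.meshgrid(np.arange(w),np.arange(h))
    x=(u-K[0,2])/K[0,0];y=(v-K[1,2])/K[1,1]
    a,b=x.copy(),y.copy()
    for _ in range(10):
        s=1+f["k1"]*(a*a+b*b);a,b=x/s,y/s
    z=f["range_z"];P=np.stack([a*z,b*z,z],-1)@np.array(f["rotation"]).T+np.array(f["origin"])
    P[z<=0]=np.nan
    return P
E
python3 - <<'E'
from h import *
print(bot.observe())
ims=[]
for c in("top","side"):
    f=bot.grab_frame(c);cv2.imwrite(f"pics/{c}0.png",f["frame"]);P=pts(f);np.savez(f"{c}0.npz",P=P,im=f["frame"])
    print(c,f["origin"],f["k1"])
    for t in("heat_sink","bar_top","gate_hinge","end_stop","chute","tooth_top","relay","black_sink"):
        for r in bot.recognise(c,t)[:2]:
            l,tp,rr,b=np.array(r["rect"])*[560,420,560,420]
            print(t,round(r["p"],2),np.round([l,tp,rr,b]),np.round(P[int((tp+b)/2),int((l+rr)/2)],3))
E
```

```text
{'time_s': 0.0, 'joint_pos': array([-1.34091113,  0.4694385 , -0.0486094 ,  1.53371437,  0.02409502,
        1.14100819, -0.08231592]), 'qd': array([-8.43812311e-04, -4.91567999e-05, -1.16690079e-03,  3.47807140e-04,
        2.38018376e-03,  1.93658425e-04,  1.86208759e-03]), 'joint_torque': array([-4.41915436e-04, -5.10312009e+01, -4.67089063e-02, -2.37704462e+01,
        1.07462975e-02,  7.50225823e-03,  7.31407596e-06]), 'position': array([0.17257057, 0.65197688, 0.24425477]), 'ee_rot': array([ 1.29018404e-01,  9.91641704e-01, -9.86744583e-04, -9.64948150e-05]), 'ft_force': array([-0.05755445,  0.01820468,  0.04831348]), 'torque': array([-0.00434182, -0.00327609,  0.00523035]), 'finger_force': 0.0, 'gripper_width': 0.08503589330049913}Traceback (most recent call last):
  File "<stdin>", line 5, in <module>
  File "h.py", line 10, in pts
    z=f["range_z"];P=np.stack([a*z,b*z,z],-1)@np.array(f["rotation"]).T+np.array(f["origin"])
                     ~~~~~~~~~~~~~~~~~~~~~~~~^~~~~~~~~~~~~~~~~~~~~~~~~~
ValueError: matmul: Input operand 1 has a mismatch in its core dimension 0, with gufunc signature (n?,k),(k,m?)->(n?,m?) (size 4 is different from 3)
```

View pics/top0.png

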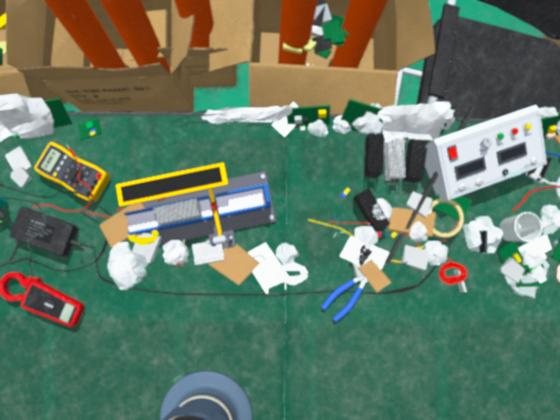

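The top picture shows the chute at about (200,205), with the bar above it at (172,184) and the sink at (178,212). The rotation comes as a quaternion, so I'll fix the helper.

```bash
sed -i 's/@np.array(f\["rotation"\]).T/@R.from_quat(f["rotation"]).as_matrix().T/; 1a from scipy.spatial.transform import Rotation as R' h.py
python3 - <<'E'
from h import *
for c in("top","side"):
    f=bot.grab_frame(c);cv2.imwrite(f"pics/{c}0.png",f["frame"]);P=pts(f);np.savez(f"{c}0.npz",P=P,im=f["frame"])
    print(c,f["origin"],f["rotation"],f["k1"],f["camera_matrix"])
    for t in("heat_sink","bar_top","gate_hinge","end_stop","chute","tooth_top","relay","black_sink"):
        for r in bot.recognise(c,t)[:2]:
            l,tp,rr,b=np.array(r["rect"])*[560,420,560,420]
            print(t,round(r["p"],2),np.round([l,tp,rr,b]),np.round(P[int((tp+b)/2),int((l+rr)/2)],3))
E
```

```text
top [ 0.36246344 -0.15110143  1.08074867] [ 0.71009313 -0.70139165  0.04927807 -0.03727168] -0.08916623273596049 [[450.70872334   0.         280.54274872]
 [  0.         450.70872334 206.16151919]
 [  0.           0.           1.        ]]
heat_sink 0.67 [156. 201. 204. 226.] [0.467 0.057 0.081]
bar_top 0.57 [116. 163. 227. 246.] [0.49  0.083 0.059]
gate_hinge 0.93 [118. 163. 276. 251.] [0.484 0.021 0.073]
end_stop 0.68 [117. 162. 275. 252.] [0.48  0.022 0.091]
end_stop 0.29 [113. 161. 226. 243.] [0.504 0.1   0.005]
chute 0.84 [117. 163. 275. 251.] [0.48  0.022 0.091]
chute 0.56 [116. 164. 227. 243.] [0.492 0.083 0.059]
tooth_top 0.77 [116. 167. 226. 246.] [0.483 0.081 0.077]
relay 0.54 [353. 244. 373. 266.] [ 0.38  -0.363  0.026]
black_sink 0.79 [354. 192. 390. 232.] [ 0.481 -0.38   0.052]
black_sink 0.62 [354. 244. 375. 265.] [ 0.382 -0.366  0.024]
side [ 0.34772019 -0.94062776  0.61288394] [ 0.87906262 -0.05993836  0.03479237 -0.4716416 ] -0.049056790121744444 [[402.79439748   0.         276.4197283 ]
 [  0.         402.79439748 211.12004226]
 [  0.           0.           1.        ]]
heat_sink 0.66 [260. 158. 281. 192.] [0.468 0.029 0.084]
bar_top 0.75 [247. 144. 318. 208.] [0.5   0.02  0.087]
gate_hinge 0.76 [246. 145. 320. 242.] [ 0.495 -0.012  0.048]
end_stop 0.64 [244. 144. 324. 239.] [0.505 0.015 0.038]
chute 0.68 [249. 146. 320. 243.] [ 0.5   -0.014  0.046]
chute 0.29 [282. 276. 329. 315.] [ 0.482 -0.395  0.048]
tooth_top 0.88 [244. 141. 317. 203.] [0.496 0.032 0.09 ]
relay 0.48 [242. 289. 269. 307.] [ 0.387 -0.366  0.026]
black_sink 0.87 [283. 275. 331. 317.] [ 0.484 -0.397  0.049]
```

View pics/side0.png

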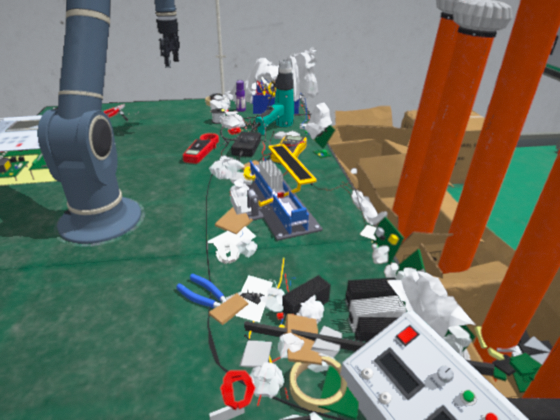

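The side picture shows the chute at about (285,195), its end stop towards the camera, the bar at (292,163) and the arm far off. Now I'll fit the chute pose from the coloured points.

Run:
```python
from h import *
d=np.load("top0.npz");P=d["P"];im=d["im"];h=cv2.cvtColor(im,cv2.COLOR_BGR2HSV).astype(int)
roi=np.zeros(im.shape[:2],bool);roi[155:255,112:285]=1
def box(m,n,zr):
    m=m&roi&(P[...,2]>zr[0])&(P[...,2]<zr[1])
    k,l,s,_=cv2.connectedComponentsWithStats(m.astype(np.uint8));
    q=P[m];r=cv2.minAreaRect((q[:,:2]*1000).astype(np.float32))
    print(n,len(q),np.round(r[0],1),np.round(r[1],1),round(r[2],2),"z",np.round(np.median(q[:,2]),4));return q
H,S,V=h[...,0],h[...,1],h[...,2]
y=box((H>20)&(H<35)&(S>120),"yellow all",(.085,.115))
# whole bar incl. rubber
b=box(np.ones_like(roi),"bar by height",(.094,.11))
bl=box((H>100)&(H<125)&(S>120),"blue",(.05,.066))
g=box((S<60)&(V>90),"sink",(.082,.094))
r=box(((H<8)|(H>172))&(S>150),"red",(.04,.06))
for n,q in(("blue",bl),("sink",g),("y",y)):
    l=cv2.fitLine((q[:,:2]*1000).astype(np.float32),cv2.DIST_HUBER,0,.01,.01).ravel();print(n,np.round(l,3))
cv2.imwrite("pics/c.png",cv2.resize(im[150:260,100:290],None,fx=4,fy=4,interpolation=2))
```

```text
yellow all 1169 [529.1  75.2] [ 51.5 246. ] 12.39 z 0.1015
bar by height 2525 [513.9  40.3] [ 98.9 307.2] 13.28 z 0.1017
blue 521 [479.6  21.7] [ 52.6 329.3] 12.52 z 0.0591
sink 440 [470.   64.5] [35.5 97.1] 13.72 z 0.0892
red 23 [487.5 -13.4] [14.7  7. ] 12.96 z 0.0536
blue [ 2.2100e-01 -9.7500e-01  4.5748e+02  2.0072e+01]
sink [ 2.28000e-01 -9.74000e-01  4.69962e+02  6.45280e+01]
y [ 2.17000e-01 -9.76000e-01  5.19525e+02  7.35960e+01]
```

View pics/c.png

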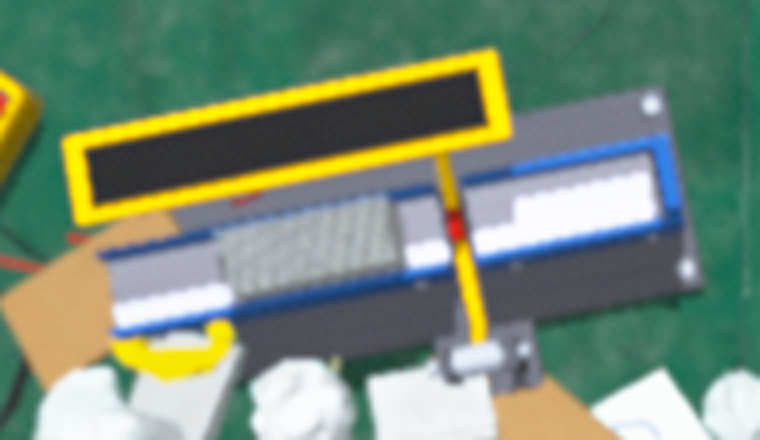

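The chute origin comes out at about (0.488, -0.013) with its travel axis at (0.216, -0.976). The sink's centre is near chute x = -80 mm. I'll move above the start point, behind the sink.

step_arm(
  steps=[
    [[-0.108,-0.102,0,0.274,0.6],[-0.108,-0.102,0,0.274,0.6],[-0.108,-0.102,0,0.274,0.6],[-0.108,-0.102,0,0.274,0.6],[-0.216,-0.204,0,0.548,0.6],[-0.216,-0.204,0,0.548,0.6],[-0.216,-0.204,0,0.548,0.6],[-0.216,-0.204,0,0.548,0.6],[-0.324,-0.306,0,0.82,0.6],[-0.324,-0.306,0,0.82,0.6],[-0.324,-0.306,0,0.82,0.6],[-0.324,-0.306,0,0.82,0.6],[-0.431,-0.407,0,1.095,0.6],[-0.431,-0.407,0,1.095,0.6],[-0.431,-0.407,0,1.095,0.6],[-0.431,-0.407,0,1.095,0.6],[-0.431,-0.407,0,1.095,0.6],[-0.431,-0.407,0,1.095,0.6]],
  ],
)

```text
time_s: 2.45
position: [0.4857, 0.1476, 0.2455]
ee_rot: [0.628, 0.778, 0.0, 0.0]
ft_force: [-0.1, 0.1, -1.4]
gripper_width: 0.0513
finger_force: 0.0
```

step_arm(
  steps=[
    [[0,0,0.04,0.004,0.6],[0,0,0.08,0.004,0.6],[0,0,0.115,0.004,0.6],[0,0,0.115,0.004,0.6],[0,0,0.115,0.004,0.6],[0,0,0.115,0.004,0.6]],
  ],
)

```text
time_s: 2.95
position: [0.4862, 0.1501, 0.1319]
ee_rot: [0.627, 0.779, 0.001, 0.0]
ft_force: [-0.2, 0.0, -0.0]
gripper_width: 0.0511
finger_force: 0.0
```

Run:
```python
from h import *
for c,(a,b,l,r) in(("top",(130,270,90,300)),("side",(110,250,210,350))):
    f=bot.grab_frame(c);cv2.imwrite(f"pics/{c}1.png",cv2.resize(f["frame"][a:b,l:r],None,fx=3.6,fy=3.6,interpolation=2))
    if c=="side":
        P=pts(f);np.savez("side1.npz",P=P,im=f["frame"])
        # points in chute frame near fingers: lowest z
        X=np.array([.2156,-.9765]);Y=np.array([.9765,.2156]);q=P.reshape(-1,3);q=q[np.isfinite(q[:,0])]
        e=q[:,:2]-[.488,-.0132];cx,cy=e@X,e@Y
        m=(cx>-.175)&(cx<-.14)&(q[:,2]>.103)&(q[:,2]<.2)
        for lo in np.arange(-.05,.12,.01):
            k=m&(cy>=lo)&(cy<lo+.01)
            if k.sum(): print(round(lo,2),k.sum(),q[k,2].min().round(4),cx[k].max().round(4))
```

```text
-0.03 32 0.168 -0.1432
-0.02 31 0.1674 -0.1427
-0.01 45 0.1266 -0.1433
0.0 102 0.1202 -0.1403
0.01 28 0.1238 -0.1404
0.02 8 0.1912 -0.1401
0.03 8 0.1937 -0.1451
0.04 11 0.1918 -0.1432
0.05 18 0.1754 -0.1404
0.06 92 0.1228 -0.1404
0.07 31 0.1295 -0.1436
0.08 58 0.1648 -0.142
0.09 23 0.1689 -0.1435
```

View pics/side1.png

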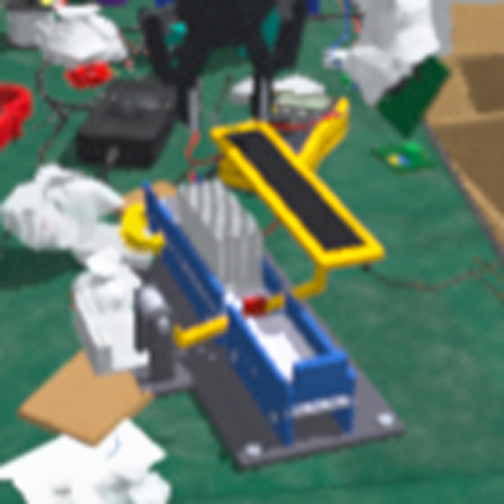

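View pics/top1.png

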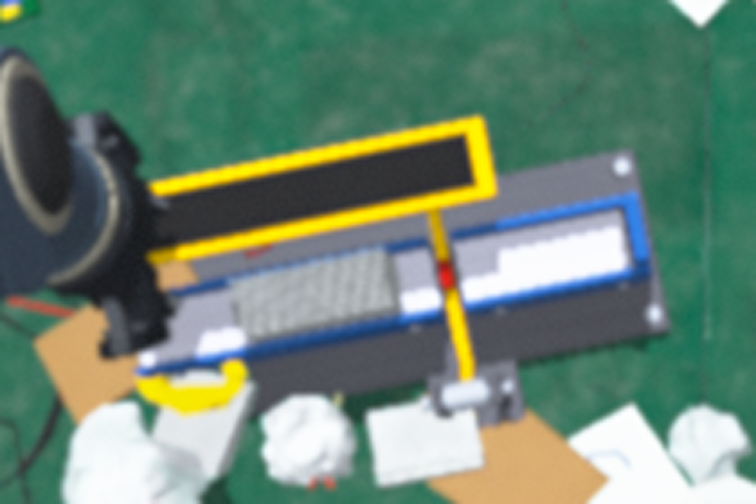

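The fingertips stand behind the sink, about 12 mm ahead of the TCP. One is over mid channel and the other over the near end of the bar. Next I'll press down to a tip height of about 63 mm.

step_arm(
  steps=[
    [[0,0,0.015,0,0.6],[0,0,0.03,0,0.6],[0,0,0.042,0,0.6],[0,0,0.05,0,0.6],[0,0,0.055,0,0.6],[0,0,0.055,0,0.6],[0,0,0.055,0,0.6],[0,0,0.055,0,0.6]],
  ],
)

```text
time_s: 3.72
position: [0.4886, 0.1501, 0.0775]
ee_rot: [0.628, 0.778, 0.004, 0.002]
ft_force: [6.1, 2.3, 5.0]
gripper_width: 0.052
finger_force: 2.9
```

```bash
cat >> h.py <<'E'
def gate():
    f=bot.grab_frame("top");P=pts(f);h=cv2.cvtColor(f["frame"],cv2.COLOR_BGR2HSV).astype(int)
    X=np.array([.2156,-.9765]);Y=np.array([.9765,.2156]);e=P[...,:2]-[.488,-.0132];cx,cy=e@X,e@Y
    m=(h[...,0]>20)&(h[...,0]<35)&(h[...,1]>120)&(cx>-.1)&(cx<.06)&(cy>.028)&(cy<.1)&(P[...,2]>.045)&(P[...,2]<.115)
    A=np.c_[cy[m]-.06,np.ones(m.sum())];print("bar slope,z(60)",np.linalg.lstsq(A,P[m][:,2],rcond=None)[0].round(4),m.sum())
    m=(h[...,1]<60)&(h[...,2]>90)&(P[...,2]>.08)&(P[...,2]<.096)&(abs(cy)<.025)&(cx>-.16)&(cx<.116)
    print("sink n,x range,y",m.sum(),*(np.percentile(cx[m],[1,99]).round(4) if m.any() else []),np.median(cy[m]).round(4))
    s=bot.observe();t=s["position"][:2]-[.488,-.0132];print("tcp chute",(t@X).round(4),(t@Y).round(4),s["position"][2].round(4),s["ft_force"].round(1))
    return f
E
python3 -c "
from h import *
gate()"
```

```text
bar slope,z(60) [-0.1932  0.0692] 646
sink n,x range,y 495 -0.1484 -0.0322 -0.001
tcp chute -0.1593 0.0358 0.0775 [5.2 2.7 5.4]
```

step_arm(
  steps=[
    [[0,0,0.004,0,0.6],[-0.005,0,0.004,0,0.6],[-0.01,0,0.004,0,0.6],[-0.015,0,0.004,0,0.6],[-0.02,0,0.004,0,0.6],[-0.025,0,0.004,0,0.6],[-0.03,0,0.004,0,0.6],[-0.035,0,0.004,0,0.6],[-0.04,0,0.004,0,0.6],[-0.045,0,0.004,0,0.6],[-0.05,0,0.004,0,0.6]],
  ],
)

```text
time_s: 4.68
position: [0.4958, 0.1019, 0.0723]
ee_rot: [0.627, 0.779, 0.001, -0.001]
ft_force: [-0.1, 6.7, 6.2]
gripper_width: 0.0512
finger_force: 3.9
```

```bash
python3 -c "
from h import *
gate();f=bot.grab_frame('side');cv2.imwrite('pics/s2.png',cv2.resize(f['frame'][110:250,210:350],None,fx=4,fy=4,interpolation=2))"
```

```text
bar slope,z(60) [-0.2282  0.0631] 631
sink n,x range,y 495 -0.0981 0.0022 -0.0025
tcp chute -0.1093 0.0323 0.0723 [0.5 5.3 6.5]
```

View pics/s2.png

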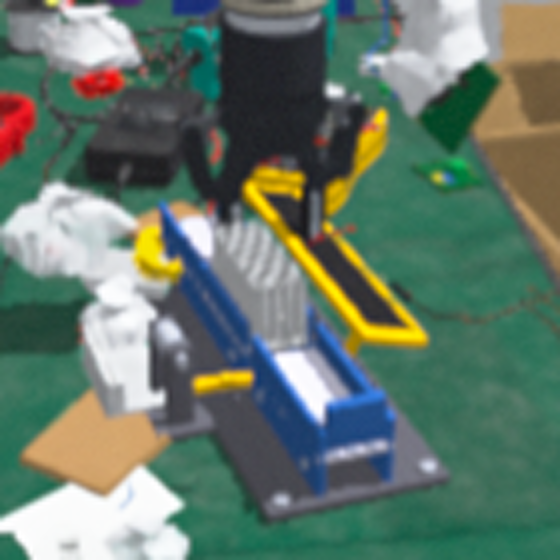

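The bar is down at about 0.27 rad, and one finger is pushing the sink over the sunken tooth with both upright. I'll continue the push.

step_arm(
  steps=[
    [[-0.006,0,0,0,0.6],[-0.012,0,0,0,0.6],[-0.018,0,0,0,0.6],[-0.024,0,0,0,0.6],[-0.03,0,0,0,0.6],[-0.036,0,0,0,0.6],[-0.042,0,0,0,0.6],[-0.048,0,0,0,0.6],[-0.054,0,0,0,0.6],[-0.06,0,0,0,0.6],[-0.066,0,0,0,0.6],[-0.072,0,0,0,0.6],[-0.078,0,0,0,0.6],[-0.084,0,0,0,0.6],[-0.089,0,0,0,0.6],[-0.094,0,0,0,0.6],[-0.098,0,0,0,0.6],[-0.102,0,0,0,0.6],[-0.105,0,0,0,0.6],[-0.105,0,0,0,0.6]],
  ],
)

```text
time_s: 6.45
position: [0.5177, -0.0018, 0.0719]
ee_rot: [0.628, 0.778, 0.001, -0.001]
ft_force: [0.6, 4.1, 4.5]
gripper_width: 0.0508
finger_force: 2.7
```

```bash
python3 -c "
from h import *
gate()"
```

```text
bar slope,z(60) [-0.1428  0.0643] 166
sink n,x range,y 489 0.0119 0.1075 -0.0026
tcp chute -0.0048 0.0315 0.0719 [0.7 4.2 5.4]
```

step_arm(
  steps=[
    [[-0.003,0,0,0,0.6],[-0.006,0,0,0,0.6],[-0.008,0,0,0,0.6],[-0.009,0,0,0,0.6],[-0.01,0,0,0,0.6],[-0.011,0,0,0,0.6],[-0.011,0,0,0,0.6]],
  ],
)

```text
time_s: 7.08
position: [0.5196, -0.0105, 0.0718]
ee_rot: [0.628, 0.779, 0.001, -0.002]
ft_force: [-0.3, 8.7, 8.0]
gripper_width: 0.0514
finger_force: 5.6
```

step_arm(
  steps=[
    [[-0.001,0,0,0,0.6],[-0.002,0,0,0,0.6],[-0.003,0,0,0,0.6],[-0.003,0,0,0,0.6]],
  ],
)

```text
time_s: 7.42
position: [0.5196, -0.0106, 0.0718]
ee_rot: [0.627, 0.779, 0.002, -0.004]
ft_force: [-3.1, 14.6, 9.4]
gripper_width: 0.0514
finger_force: 9.4
```

```bash
python3 -c "
from h import *
gate()"
```

```text
bar slope,z(60) [-0.0921  0.0648] 108
sink n,x range,y 468 0.0203 0.1151 -0.0027
tcp chute 0.0043 0.0314 0.0718 [-2.1 14.3  9. ]
```

The force climbs while the position stands still, so the sink is home. I'll back off a few millimetres with the bar still held, then lift.

step_arm(
  steps=[
    [[0.003,0,0,0,0.6],[0.006,0,0,0,0.6],[0.009,0,0,0,0.6],[0.01,0,0,0,0.6],[0.01,0,0,0,0.6],[0.01,0,-0.008,0,0.6],[0.01,0,-0.016,0,0.6],[0.01,0,-0.024,0,0.6],[0.01,0,-0.032,0,0.6],[0.01,0,-0.04,0,0.6],[0.01,0,-0.05,0,0.6],[0.01,0,-0.08,0,0.6],[0.01,0,-0.12,0,0.6],[0.01,0,-0.15,0,0.6],[0.01,0,-0.15,0,0.6],[0.01,0,-0.15,0,0.6]],
  ],
)

```text
time_s: 8.8
position: [0.5195, -0.006, 0.2233]
ee_rot: [0.628, 0.779, 0.002, 0.001]
ft_force: [-0.3, 0.1, 0.7]
gripper_width: 0.0514
finger_force: 0.0
```

```bash
python3 -c "
from h import *
gate();f=bot.grab_frame('side');cv2.imwrite('pics/s3.png',cv2.resize(f['frame'][110:250,210:350],None,fx=4,fy=4,interpolation=2))"
```

```text
bar slope,z(60) [0.2362 0.0993] 275
sink n,x range,y 490 0.0211 0.1153 -0.0027
tcp chute -0.0005 0.0313 0.2216 [-0.7  0.7 -0.9]
```

View pics/s3.png

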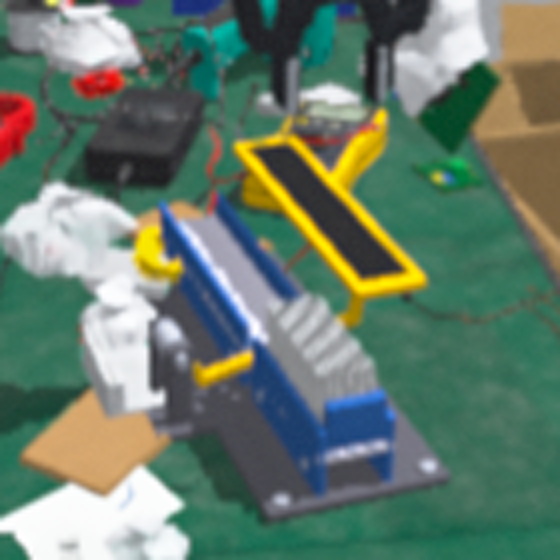

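The picture shows the sink home against the stop, around (320,350). The bar is back at its shut place, with its corner at (425,280), matching the first pictures. I'll compare bar heights numerically and hand in if they agree.

Run:
```python
from h import *
X=np.array([.2156,-.9765]);Y=np.array([.9765,.2156])
def z(P,im):
    h=cv2.cvtColor(im,cv2.COLOR_BGR2HSV).astype(int);e=P[...,:2]-[.488,-.0132];cx,cy=e@X,e@Y
    m=(h[...,0]>20)&(h[...,0]<35)&(h[...,1]>120)&(cx>-.13)&(cx<.06)&(cy>.03)&(cy<.1)&(P[...,2]>.06)&(P[...,2]<.115)
    return np.median(P[m][:,2])
d=np.load("side1.npz");f=bot.grab_frame("side");a,b=z(d["P"],d["im"]),z(pts(f),f["frame"]);print(a,b)
if abs(a-b)<.003: print(bot.sign_off())
```

```text
0.09859702011478999 0.0987017131258392
the job is handed in; nothing more can be done
None
```

The heat sink is fully home against the end stop. The gate is shut behind it, with the bar back within about 0.1 mm of its shut height, and I handed the job in; no verdict came back.

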